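Uncover a hex bar specimen and roll its yellow test face up

TASK

Lift the clear dust cover off the hexagonal aluminium bar by its black knob and stand it upright on the blue pad. Then roll the bar over towards its blue-painted side, one face at a time and letting it come to rest on each face, until the yellow test face is on top and the bar lies flat on the black mat. Do not pick the bar up, keep it on the mat, and leave the other things on the bench where they are.

Things in the scene. Friction and masses are not known exactly. Their poses are not given: they have to be found in the camera images.
- bar_centre (a point): Centre of the hexagonal aluminium bar: 130 mm long (own x), 46 mm across flats, 53 mm across corners, faces 26.6 mm wide, 0.64 kg, loose. z is the outward normal of the yellow face: yellow is on top when z points up. The face opposite yellow is blue, four are bare. At the start a bare face is up and flat, blue slopes upwards on one side, yellow downwards on the other (z 120 degrees from up).
- bar: The same bar; origin in the middle of the face it lies on at the start. Two rolls of 60 degrees towards the blue side bring yellow up; each shifts it 27 mm that way. Lying flat, its centre is 23 mm above the mat. To tip it, push square to its length near the top edge and let the push rise in an arc about the far lower edge (a level push may jam or slide); past 30 degrees it drops by itself when the finger lifts.
- mat: Black grippy rubber mat on the table, fixed, 240 (own x) x 260 (own y) x 4 mm thick; origin at the centre of its underside, z up. The bar lies nearly along its x axis, on its +y half at the start, and rolls towards its -y.
- pad: Flat blue pad on the table, fixed, 210 x 210 x 3 mm; origin at the centre of its underside. The cover is to stand here.
- cover: Clear plastic dust cover, open below, standing on the mat over the bar, loose: 160 (own x, along the bar) x 90 (y) x 70 mm high without the knob, 4 mm walls, 0.25 kg; origin at the centre of its lower rim's plane. The bar inside is 46 mm high: lift at least 60 mm before moving sideways.
- cover_knob (a point): Centre of the cover's knob: a black upright cylinder 32 mm in diameter and 26 mm high, this point 95 mm above the cover's lower rim and 25 mm above its flat top; below it a thinner 12 mm high neck.
- vblock: Dark steel V-block, 60 x 50 x 42 mm, loose bystander; origin under its centre.
- cup: White paper cup, 72 mm across, 85 mm high, loose bystander; origin under its centre.
- bottle: White bottle with orange cap, 52 mm across, 130 mm high, loose bystander; origin under its centre.
- caliper: Digital caliper lying flat, about 190 mm long, loose bystander; origin under its beam's middle.
- wrench: Wrench lying flat, 180 mm long, loose bystander; origin under its middle.
- testblock: Round steel reference block, 64 mm across, 14 mm high, loose bystander; origin under its centre.
Mind the look-alikes: they are no part of the job. Of the things like the cover, leave any that is pink; of the rest the larger one is meant.

How it is judged:
On the way, in this order (a step that is already met when the one before it is completed fails the run):
1. The cover stands upright on the blue pad, let go (horizontal distance between cover and pad below 0.06 m and height (world z) of cover below 0.01 m and angle between cover's own z axis and vertical below 0.1 rad and linear speed of cover below 0.03 m/s and contact force between the fingers and cover below 0.1 N), for 0.2 s.
2. The bar has been rolled to the face between and rests there, flat on the mat, with the yellow face sloping upwards (60 degrees from straight up) (angle between bar_centre's own z axis and vertical between 0.95 and 1.15 rad and x of bar_centre in the frame of mat between -0.06 and 0.06 m and y of bar_centre in the frame of mat between -0.105 and 0.105 m and height (world z) of bar_centre below 0.031 m and angular speed of bar below 0.2 rad/s), for 0.2 s.
At the end, for the whole second after the job is handed in: The bar lies at rest flat on the mat with its yellow face up (within 0.1 rad of level), its centre within 60 mm (mat x) and 105 mm (mat y) of the mat's centre and under 31 mm above the table; the cover stands upright (within 0.1 rad) at rest on the pad, its centre within 60 mm of the pad's centre (angle between each of bar_centre, cover's own z axis and vertical below 0.1 rad and x of bar_centre in the frame of mat between -0.06 and 0.06 m and y of bar_centre in the frame of mat between -0.105 and 0.105 m and height (world z) of bar_centre below 0.031 m and angular speed of bar below 0.2 rad/s and linear speed of bar below 0.02 m/s and horizontal distance between cover and pad below 0.06 m and height (world z) of cover below 0.01 m and linear speed of cover below 0.03 m/s); the robot touches nothing.
It fails at once if The bar is picked up (its centre more than 50 mm above the table; rolling takes it to about 31 mm) (height (world z) of bar_centre above 0.05 m).
It fails at once if The cover is tipped over (more than 45 degrees) (angle between cover's own z axis and vertical above 0.78 rad).
It fails at once if A bystander is moved more than 30 mm (distance of any of vblock, cup, bottle, caliper, wrench, testblock from where it was at the start of the episode above 0.03 m).
It also fails if it takes over 64 s, if anything falls off the work surface, if the arm or the gripper's body presses on something with over 40 N, if the wrist force passes 120 N, or if a joint passes its speed limit or range.

ROBOT

A 7-joint arm with a two-finger parallel gripper is mounted at the origin on the work surface. World frame = base frame: x ahead of the robot, y to its left, z up, the work surface at z = 0. Lengths are in m, angles in rad, forces in N, time in s.
With the tool pointing down it reaches from about 0.35 to 0.9 m from the base axis. Payload 7.2 kg.
Tool frame: the origin (TCP) lies midway between the tips of the shut fingers; the grasp point (between the pads) lies 19 mm behind it (robot.tcp_to_grasp is the distance from the TCP to the grasp point, in m); x points along the fingers, y is the direction in which the jaws open and shut, and the axes are right-handed (so a half turn about x gives the same grasp; the last joint's range is limited). The gripper opens to 88 mm and grips with 3 to 60 N. Pads are 20 mm wide; open, the fingers measure 115 mm over their backs; the gripper's body (75 mm by 178 mm) begins 61 mm behind the grasp point.
Start: joints at [-1.354, 0.411, -0.013, 1.596, 0.006, 1.134, -0.082], TCP at [0.176, 0.6, 0.223] pointing down, gripper open.
Joint ranges: [-2.95, 2.95], [-0.29, 1.99], [-1.47, 1.44], [0.14, 2.54], [-1.03, 4.17], [0.13, 1.85], [-2.86, 2.86]. Speed limits (rad/s): [2.39, 2.39, 3.01, 3.01, 3.14, 3.14, 3.14].

INTERFACE

Orientations are given as a rotation vector (axis times angle).
In Python, from rig import robot gives the robot as it stands. Calls block until the motion is done:
- robot.move_to(position, orientation): joint-space move of the TCP to a pose.
- robot.movel(position, rotation=None, feed=0.15): straight line of the TCP; rotation=None keeps the orientation; feed is the mean speed in m/s.
- robot.goto_joints(angles): joint-space move.
- robot.gripper_to(opening, grasp_force=None): opening from 0.0 (shut) to 1.0 (fully open); grasp_force is the grip in N (None keeps the last); returns when the fingers have stopped.
- robot.dwell(seconds).
- robot.ik(position, orientation): joint angles nearest the present ones, or None.
- robot.observe(): the state.
- robot.snapshot(name): name is "scene" or "top" or "wrist"; returns (picture, depth): 420x560x3 uint8, blue, green, red; 420x560 float32, m along the optical axis (not along the pixel's ray), 0 where there is no reading.
- robot.camera_info(name): a dict with "fx", "fy", "cx", "cy" (pixels), "R" (3x3) and "t" (3): a world point X has camera coordinates R X + t; the wrist camera has in their place "hand_eye" (4x4, takes a point from camera to tool coordinates, whose origin is the TCP and whose axes are the tool frame's). Camera axes: x right, y down, z forward; pixel columns grow to the right and rows downward; lengths in m; the calibration is good to about 2 mm. A picture is of the moment at which its call begins: read the wrist's pose just before it. camera_info takes no time and is no camera call.
A pose or a line that the arm cannot do raises robot.Unreachable and nothing moves.
- robot.hand_in(): hands the job in, once; it reports no verdict.
The state is a dict: "clock": time; "joint_positions": joint angles; "qvel": joint speeds; "tau": joint torques, N m; "tcp_pos": TCP position; "tcp_rot": TCP orientation; "wrist_force": force on the tool from outside, world axes, zero at the start; "ft_torque": the same for the moment, N m; "finger_gap": opening from 0.0 (shut) to 1.0 (fully open).
Only numpy, scipy, OpenCV 4.12 (cv2) and the standard library are available. Lean on these libraries where they do the work, as an engineer would, in place of code of your own. Each camera call takes 0.05 s, during which the arm holds its last target.

## Working session

There is one attempt and no reset: what is moved stays moved. The work goes in short steps, each a Python script; the robot and the scene stay as the last script left them, time stands still between calls to the robot, and variables do not carry over. Pictures are saved under pics/ and viewed, and the job is handed in when it is done.

```bash
ls; mkdir -p pics; python3 - <<'E'
from rig import robot
import cv2, numpy as np
o=robot.observe(); print(o['clock'],o['tcp_pos'],o['tcp_rot'])
for n in("scene","top"):
    p,d=robot.snapshot(n); cv2.imwrite(f"pics/{n}0.png",p); np.savez(f"pics/{n}0.npz",p=p,d=d)
    print(n,robot.camera_info(n))
E
```

```text
pics
0.0 [0.17549492 0.59932359 0.2217881 ] [ 0.22224492  1.55934037 -0.22482838]
scene {'fx': 487.59975301760863, 'fy': 487.59975301760863, 'cx': 284.8070086040045, 'cy': 218.3353743022897, 'R': array([[ 0.23629123,  0.97155983,  0.01542547],
       [ 0.68361051, -0.15493593, -0.71321212],
       [-0.69053829,  0.17907078, -0.70077851]]), 't': array([-0.1155594 , -0.3000051 ,  1.70064809])}
top {'fx': 415.41937932796424, 'fy': 415.41937932796424, 'cx': 278.4539860620736, 'cy': 200.88207269516806, 'R': array([[-0.00974603, -0.99993324, -0.00620654],
       [-0.99175302,  0.01045915, -0.12773623],
       [ 0.12779262,  0.00491044, -0.99178875]]), 't': array([0.01153317, 0.53838164, 1.24467613])}
```

View pics/scene0.png

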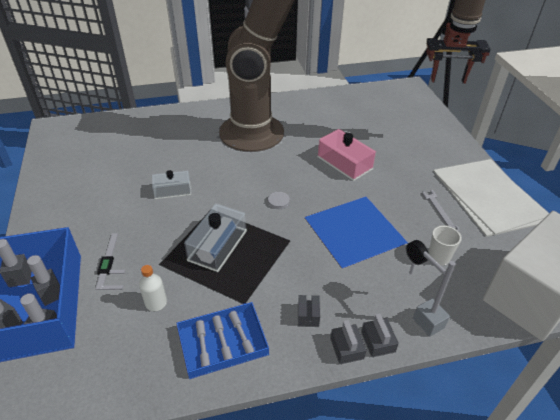

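View pics/top0.png

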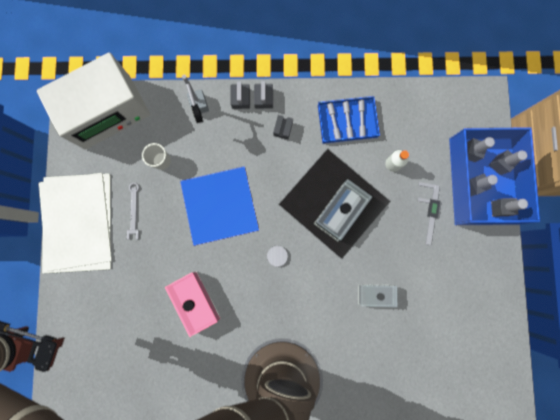

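The top image shows three covers: pink at (192,303), a small clear one at (378,296), and a larger clear one on the mat at (345,209). The larger clear one is meant: it isn't pink, and it's on the mat with the bar inside. I'll confirm this in an enlarged crop and measure it.

```bash
cat > h.py <<'E'
import numpy as np, cv2
from scipy.spatial.transform import Rotation as Rn
def unproj(ci,u,v,d):
    R=np.array(ci['R']);t=np.array(ci['t'])
    c=np.stack([(u-ci['cx'])/ci['fx']*d,(v-ci['cy'])/ci['fy']*d,d*np.ones_like(np.asarray(u,float))],-1)
    return (c-t)@R
def onplane(ci,u,v,z):
    R=np.array(ci['R']);t=np.array(ci['t']);o=-R.T@t
    r=R.T@np.array([(u-ci['cx'])/ci['fx'],(v-ci['cy'])/ci['fy'],1.])
    return o+r*(z-o[2])/r[2]
def proj(ci,X):
    c=np.array(ci['R'])@X+np.array(ci['t']); return ci['cx']+ci['fx']*c[0]/c[2],ci['cy']+ci['fy']*c[1]/c[2]
E
python3 - <<'E'
from rig import robot
from h import *
T=np.load("pics/top0.npz");p,d=T['p'],T['d'];ci=robot.camera_info("top")
S=np.load("pics/scene0.npz")['p']
a=cv2.resize(p[140:265,270:395],(400,400),interpolation=cv2.INTER_CUBIC)
b=cv2.resize(S[195:300,160:295],(514,400),interpolation=cv2.INTER_CUBIC)[:, :400]
cv2.imwrite("pics/crop1.png",np.hstack([a,b]))
vv,uu=np.mgrid[0:420,0:560]
W=unproj(ci,uu.astype(float),vv.astype(float),d)
# knob
m=(W[...,2]>.085)&(W[...,2]<.13)&(abs(uu-345)<40)&(abs(vv-209)<40)&(d>0)
print("knob pts",m.sum(),W[m].mean(0),W[m].max(0),W[m].min(0))
for z in(.06,.078):
  q=(abs(uu-345)<40)&(abs(vv-209)<40)&(d>0)&(abs(W[...,2]-z)<.008); print(z,q.sum())
hsv=cv2.cvtColor(p,cv2.COLOR_BGR2HSV)
blue=((hsv[...,0]>105)&(hsv[...,0]<125)&(hsv[...,1]>150)&(uu>170)&(uu<270)&(vv>155)&(vv<255)).astype(np.uint8)
c=max(cv2.findContours(blue,0,2)[0],key=cv2.contourArea)
r=cv2.minAreaRect(c);print(r);print("pad",onplane(ci,*r[0],.003),[onplane(ci,*x,.003)[:2].round(3) for x in cv2.boxPoints(r)])
blk=((p.max(2)<45)&(uu>270)&(uu<400)&(vv>140)&(vv<270)).astype(np.uint8)
c=max(cv2.findContours(blk,0,2)[0],key=cv2.contourArea)
r=cv2.minAreaRect(cv2.convexHull(c));print(r);print("mat",onplane(ci,*r[0],.004),[onplane(ci,*x,.004)[:2].round(3) for x in cv2.boxPoints(r)])
E
```

```text
knob pts 109 [ 0.50769744 -0.18703902  0.11073755] [ 0.52324249 -0.17286048  0.11907739] [ 0.49286182 -0.20362852  0.09344496]
0.06 29
0.078 1471
((218.8941192626953, 205.52352905273438), (64.97067260742188, 66.3807144165039), 77.47119140625)
pad [0.52975835 0.19423365 0.003     ] [array([0.61, 0.32]), array([0.654, 0.114]), array([0.451, 0.07 ]), array([0.408, 0.272])]
((334.0941162109375, 202.72354125976562), (80.26427459716797, 71.69551849365234), 40.60129928588867)
mat [ 0.53471455 -0.1689326   0.004     ] [array([0.533, 0.001]), array([ 0.707, -0.151]), array([ 0.536, -0.338]), array([ 0.368, -0.187])]
```

View pics/crop1.png

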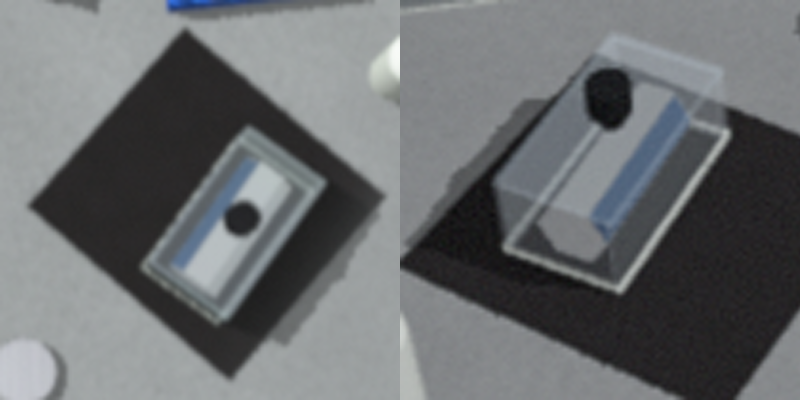

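The crop confirms it: the larger clear cover has its knob at top pixel (345,209) with the bar inside, and blue faces the upper left, towards world +x+y. Next I'll refine the numbers and plan IK.

```bash
cat >> h.py <<'E'
def down(a):
    return Rn.from_matrix(np.array([[0,np.cos(a),np.sin(a)],[0,np.sin(a),-np.cos(a)],[-1,0,0]])).as_rotvec()
E
python3 - <<'E'
from rig import robot
from h import *
T=np.load("pics/top0.npz");p,d=T['p'],T['d'];S=np.load("pics/scene0.npz")['p']
vv,uu=np.mgrid[0:420,0:560]
ct=robot.camera_info("top");cs=robot.camera_info("scene")
m=(p.max(2)<50)&(np.hypot(uu-345.5,vv-208)<8); u,v=uu[m].mean(),vv[m].mean();print(u,v,m.sum(),onplane(ct,u,v,.112),onplane(ct,u,v,.105))
m=(S.max(2)<50)&(np.hypot(uu-214.5,vv-220)<10); u,v=uu[m].mean(),vv[m].mean();print(u,v,m.sum(),onplane(cs,u,v,.099))
c=[(270+x/3.2,140+y/3.2) for x,y in((248,128),(325,183),(220,322),(145,267))]
P=[onplane(ct,*q,.004)[:2] for q in c];print(np.round(P,3), np.mean(P,0))
e=P[1]-P[2];print(np.hypot(*e),np.hypot(*(P[0]-P[1])),np.degrees(np.arctan2(e[1],e[0])))
b=[onplane(ct,270+x/3.2,140+y/3.2,.039)[:2] for x,y in((252,160),(175,265))];print("blue",b,np.degrees(np.arctan2(*(b[0]-b[1])[::-1])))
print("bottle",onplane(ct,398,160,.06),"cup",onplane(ct,153,155,.085),"tb",onplane(ct,278,256,.014))
print(Rn.from_rotvec(robot.observe()['tcp_rot']).as_matrix().round(2))
for a in np.radians(range(-180,180,30)):
    r=down(a); L=[]
    for X in([.508,-.188,.18],[.508,-.188,.08],[.53,.194,.18],[.53,.194,.08]):
        q=robot.ik(X,r); L.append(None if q is None else np.round(q,2))
    print(round(np.degrees(a)),[None if q is None else q.tolist() for q in L][1::2])
E
```

```text
345.0 208.0 59 [ 0.50578678 -0.18590223  0.112     ] [ 0.50655531 -0.18699334  0.105     ]
214.2027972027972 220.05594405594405 143 [ 0.50517825 -0.19151245  0.099     ]
[[ 0.607 -0.213]
 [ 0.551 -0.287]
 [ 0.416 -0.18 ]
 [ 0.47  -0.108]] [ 0.51091194 -0.19736186]
0.17265734290171328 0.09274313621937154 -38.384915580705766
blue [array([ 0.56936444, -0.21048447]), array([ 0.46907014, -0.13410714])] -37.29044149111642
bottle [ 0.65709559 -0.35998166  0.06      ] cup [0.67497495 0.38149301 0.085     ] tb [0.37015875 0.00923612 0.014     ]
[[-0.    0.28  0.96]
 [-0.    0.96 -0.28]
 [-1.   -0.    0.  ]]
-180 [[-0.56, 0.82, 1.25, 1.99, -0.92, 1.06, -2.01], [-0.32, 0.48, -0.16, 1.88, 0.1, 0.79, 2.61]]
-150 [[-0.56, 0.82, 1.25, 1.99, -0.92, 1.06, -1.48], [-1.23, 0.86, 1.25, 1.93, -0.94, 1.1, -2.2]]
-120 [[-0.46, 0.67, 1.04, 1.99, -0.74, 0.92, -1.13], [-1.23, 0.86, 1.25, 1.93, -0.94, 1.1, -1.67]]
-90 [[-0.39, 0.6, 0.9, 1.98, -0.62, 0.86, -0.72], [-0.9, 0.54, 0.62, 1.92, -0.42, 0.82, -1.62]]
-60 [[-0.44, 0.64, 0.99, 1.98, -0.7, 0.9, -0.12], [-0.85, 0.52, 0.55, 1.91, -0.37, 0.81, -1.14]]
-30 [[-0.48, 0.69, 1.08, 1.99, -0.77, 0.94, 0.47], [-0.87, 0.53, 0.59, 1.91, -0.4, 0.81, -0.59]]
0 [[-0.48, 0.69, 1.07, 1.99, -0.77, 0.94, 0.99], [-0.81, 0.51, 0.49, 1.91, -0.33, 0.8, -0.14]]
30 [[-0.43, 0.64, 0.98, 1.98, -0.68, 0.89, 1.44], [-0.74, 0.49, 0.4, 1.91, -0.26, 0.79, 0.33]]
60 [[-0.26, 0.52, 0.7, 1.97, -0.47, 0.81, 1.75], [-0.66, 0.48, 0.3, 1.9, -0.2, 0.79, 0.79]]
90 [[-0.24, 0.52, 0.68, 1.97, -0.44, 0.8, 2.26], [-0.59, 0.48, 0.2, 1.9, -0.13, 0.78, 1.25]]
120 [[-0.25, 0.52, 0.69, 1.97, -0.46, 0.81, 2.79], [-0.48, 0.47, 0.05, 1.89, -0.03, 0.78, 1.69]]
150 [[1.01, 0.68, -1.04, 1.89, 0.71, 0.99, 2.27], [-0.4, 0.47, -0.05, 1.88, 0.03, 0.79, 2.16]]
```

```bash
python3 - <<'E'
from rig import robot
from h import *
r=down(np.radians(-37.5)); k=[.506,-.188]
robot.move_to([*k,.22],r)
o=robot.observe();print(o['clock'],o['tcp_pos'],o['joint_positions'])
p,d=robot.snapshot("wrist");cv2.imwrite("pics/w1.png",p);np.savez("pics/w1.npz",p=p,d=d,pos=o['tcp_pos'],rot=o['tcp_rot'])
ci=robot.camera_info("wrist");print(ci)
E
```

```text
3.1 [ 0.50640438 -0.18711317  0.21988488] [-0.50402586  0.39311174  1.01489296  1.8524072  -0.37322823  1.1032808
 -0.00327949]
{'fx': 327.5164740232502, 'fy': 327.5164740232502, 'cx': 279.5279638565219, 'cy': 207.468364040062, 'hand_eye': array([[ 4.37239813e-04, -2.73031470e-01,  9.62005003e-01,
        -1.62576343e-01],
       [ 9.99999611e-01, -6.18000960e-04, -6.29906655e-04,
         2.33604078e-04],
       [ 7.66504355e-04,  9.62004904e-01,  2.73031093e-01,
        -7.53571336e-02],
       [ 0.00000000e+00,  0.00000000e+00,  0.00000000e+00,
         1.00000000e+00]])}
```

View pics/w1.png

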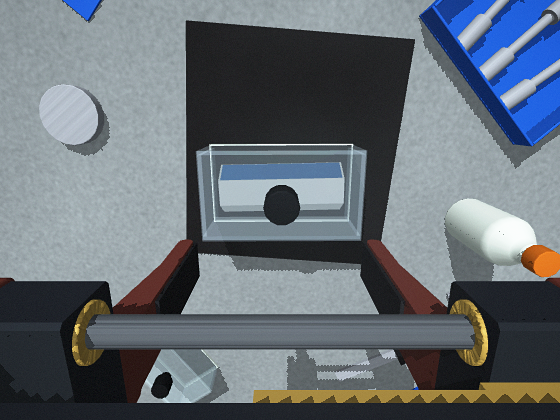

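The wrist view shows the larger cover centred, with its knob at (282,205) and the blue stripe on the far side of the bar. Next: compute the knob position in this view, grasp it and lift.

```bash
cat >> h.py <<'E'
def wristcam(robot,pos,rot):
    ci=dict(robot.camera_info("wrist"));E=np.array(ci['hand_eye']);M=np.eye(4);M[:3,:3]=Rn.from_rotvec(rot).as_matrix();M[:3,3]=pos
    C=np.linalg.inv(M@E);ci['R']=C[:3,:3];ci['t']=C[:3,3];return ci
E
python3 - <<'E'
from rig import robot
from h import *
W=np.load("pics/w1.npz");ci=wristcam(robot,W['pos'],W['rot']);p=W['p']
vv,uu=np.mgrid[0:420,0:560]
m=(p.max(2)<50)&(np.hypot(uu-282,vv-205)<22);print(m.sum())
k=onplane(ci,uu[m].mean(),vv[m].mean(),.104);print(k)
a=np.array([.506,-.188]);k=(k[:2]+a)/2 if np.hypot(*(k[:2]-a))<.01 else a
print(k)
r=down(np.radians(-37.5))
robot.movel([*k,.082],r,feed=.12)
print(robot.observe()['wrist_force'])
robot.gripper_to(0.0,grasp_force=25)
o=robot.observe();print(o['clock'],o['finger_gap'],o['finger_gap']*.088,o['tcp_pos'],o['wrist_force'])
robot.movel([*k,.182],r,feed=.1)
o=robot.observe();print(o['clock'],o['finger_gap']*.088,o['tcp_pos'],o['wrist_force'])
p,d=robot.snapshot("scene");cv2.imwrite("pics/s2.png",p)
p,d=robot.snapshot("wrist");cv2.imwrite("pics/w2.png",p)
E
```

```text
1120
[ 0.50683952 -0.18919611  0.104     ]
[ 0.50641976 -0.18859805]
[-0.79709241 -0.62294092 -0.54922213]
5.35 0.35895397248823624 0.03158794957896479 [ 0.50659052 -0.18873835  0.08200689] [ 1.05878011 -0.46631634 -0.7824252 ]
6.5 0.03172248492396284 [ 0.50607064 -0.18834906  0.18141597] [-0.60876396 -0.9260988  -3.17696385]
```

View pics/s2.png

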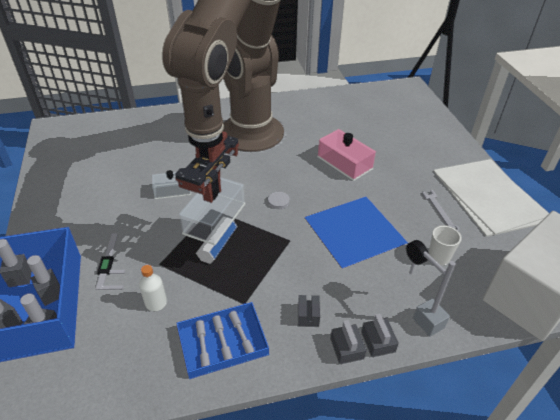

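View pics/w2.png

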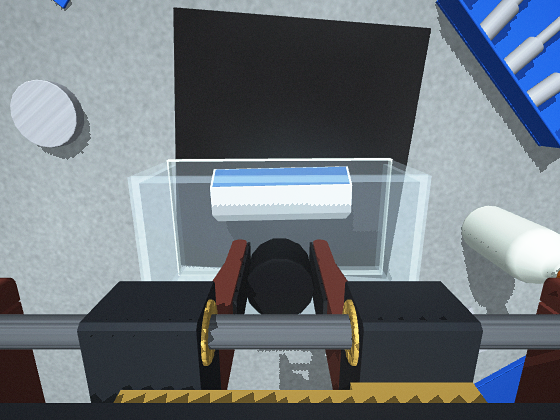

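The knob is gripped and the cover is clear of the bar, which hasn't moved. Carrying it to the pad.

```bash
python3 - <<'E'
from rig import robot
from h import *
r=down(np.radians(-37.5)); g=[.530,.194]
robot.movel([*g,.182],r,feed=.15)
robot.movel([*g,.095],r,feed=.1)
f0=robot.observe()['wrist_force'][2]
z=.095
while z>.078:
    z-=.002 if z>.085 else .001
    robot.movel([*g,z],r,feed=.04); f=robot.observe()['wrist_force'][2]
    print(round(z,3),round(f-f0,2))
    if f-f0>1.5: break
robot.gripper_to(0.75)
robot.dwell(.3)
robot.movel([*g,.2],r,feed=.15)
o=robot.observe();print(o['clock'],o['tcp_pos'])
p,d=robot.snapshot("top");cv2.imwrite("pics/t3.png",p);np.savez("pics/t3.npz",p=p,d=d)
E
```

```text
0.093 -0.12
0.091 -0.3
0.089 -0.11
0.087 -0.09
0.085 -0.03
0.084 -0.45
0.083 -0.22
0.082 0.68
0.081 0.47
0.08 11.61
14.7833 [0.52941528 0.19404853 0.19924777]
```

View pics/t3.png

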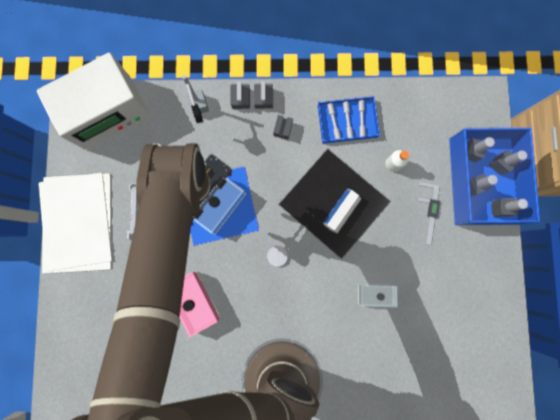

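The cover stands on the pad, with its knob at about (215,202). The bar lies uncovered at (342,210). I'll move over it, with the fingers along its length, and measure it.

```bash
python3 - <<'E'
from rig import robot
from h import *
T=np.load("pics/t3.npz");p,d=T['p'],T['d'];ci=robot.camera_info("top")
cv2.imwrite("pics/crop3.png",cv2.resize(p[170:250,300:385],(680,640)[0:2],interpolation=cv2.INTER_NEAREST)[:600])
r=down(np.radians(-37.3)); n=np.array([.606,.795])
c=np.array([.508,-.188])-.03*n
print(robot.ik([*c,.2],r))
robot.move_to([*c,.2],r)
robot.gripper_to(0.5)
o=robot.observe();print(o['clock'],o['finger_gap'],o['wrist_force'],o['joint_positions'])
p,d=robot.snapshot("wrist");cv2.imwrite("pics/w4.png",p);np.savez("pics/w4.npz",p=p,d=d,pos=o['tcp_pos'],rot=o['tcp_rot'])
E
```

```text
[-0.52502181  0.47351634  1.15141904  1.89410611 -0.48787782  1.09413434
  0.16919425]
16.8917 0.49963649564985835 [ 0.64171204 -0.01806832  0.38191687] [-0.52519511  0.47349471  1.15143433  1.8941191  -0.48790012  1.09414766
  0.16914068]
```

View pics/w4.png

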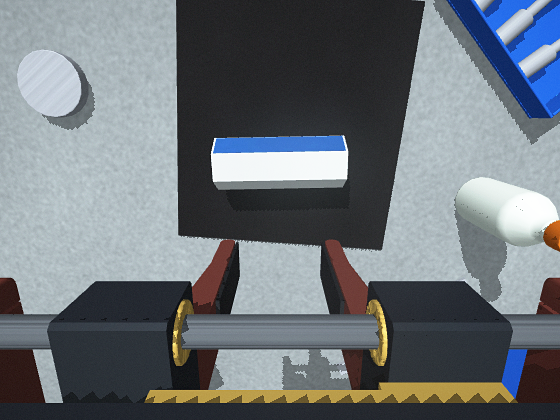

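View pics/crop3.png

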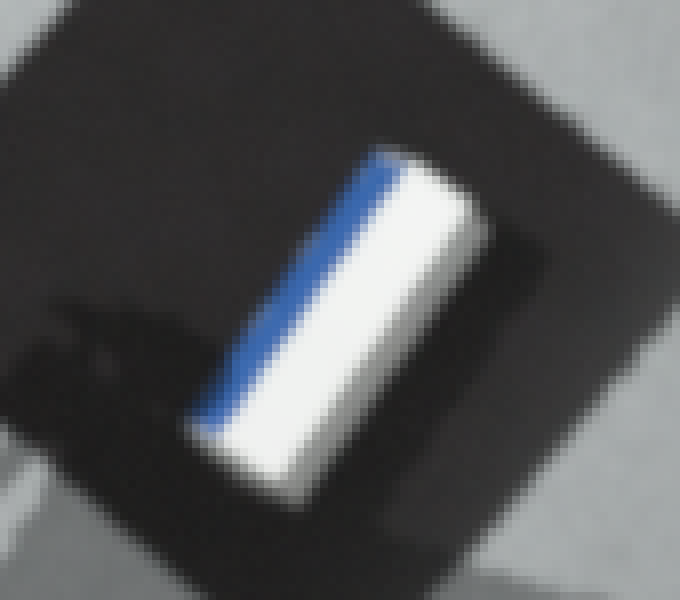

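The wrist view shows the bar's bright top face with corners near (213,153), (348,151), (348,179) and (214,181). Blue is on the far side and the near side slopes down. I'll convert these to world coordinates.

```bash
cat > bar.py <<'E'
from h import *
def face(robot,f,q,z=.050):
    W=np.load(f);ci=wristcam(robot,W['pos'],W['rot'])
    P=np.array([onplane(ci,*x,z)[:2] for x in q])
    ax=(P[1]+P[2]-P[0]-P[3])/2; 
    print(P.round(4).tolist(),"L",np.hypot(*ax).round(4),"W",np.hypot(*(P[0]+P[1]-P[2]-P[3])/2).round(4),"yaw",np.degrees(np.arctan2(ax[1],ax[0])).round(2),"c",P.mean(0).round(4))
E
python3 - <<'E'
from rig import robot
from bar import *
W=np.load("pics/w4.npz");p=W['p']
b=p.min(2)>190
b[:125]=0;b[195:]=0;b[:,:200]=0;b[:,360:]=0
c=max(cv2.findContours(b.astype(np.uint8),0,2)[0],key=cv2.contourArea);r=cv2.minAreaRect(c);print(r,cv2.boxPoints(r).tolist())
face(robot,"pics/w4.npz",[(213,153),(348,150.5),(348,179),(214,181.5)])
T=[(300+x/8,170+y/8) for x,y in((400,160),(472,200),(285,482),(215,435))]
P=np.array([onplane(robot.camera_info("top"),*x,.05)[:2] for x in T]);print(P.round(4).tolist(),P.mean(0))
# mat in wrist
ci=wristcam(robot,W['pos'],W['rot']);print(onplane(ci,179,236,.004),onplane(ci,382,249,.004))
E
```

```text
((279.0560607910156, 158.6154022216797), (43.242862701416016, 136.169677734375), 89.11176300048828) [[210.64422607421875, 138.05201721191406], [346.79754638671875, 135.9411163330078], [347.4678955078125, 179.1787872314453], [211.3145751953125, 181.28968811035156]]
[[0.4642, -0.1415], [0.5672, -0.2171], [0.5519, -0.2398], [0.4471, -0.163]] L 0.1288 W 0.0274 yaw -36.27 c [ 0.5076 -0.1904]
[[0.5676, -0.2125], [0.5519, -0.2393], [0.4455, -0.1653], [0.4635, -0.1394]] [ 0.50713224 -0.18913706]
[ 0.35956444 -0.18913725  0.004     ] [ 0.53911984 -0.34663442  0.004     ]
```

```bash
cat > roll.py <<'E'
from h import *
def setup(c,yaw):
    a=np.radians(yaw); n=np.array([-np.sin(a),np.cos(a)]); r=down(a)
    def P(s,h): return [*(np.array(c)+s*n),h+.004]
    return n,r,P
def approach(robot,c,yaw,h=.040,s0=-.047,smax=-.008,thr=2.0):
    n,r,P=setup(c,yaw)
    robot.movel(P(s0,.12),r,feed=.2); robot.movel(P(s0,h),feed=.15)
    robot.dwell(.2); f0=robot.observe()['wrist_force']; s=s0
    while s<smax:
        s+=.0015; robot.movel(P(s,h),feed=.03); f=robot.observe()['wrist_force']-f0
        fn=float(f[:2]@n)
        if s>-.035: print(round(s,4),round(fn,2),round(float(f[2]),2))
        if fn<-thr: return s
    return None
def arc(robot,c,yaw,s,h,th_end=36,step=4):
    n,r,P=setup(c,yaw); piv=.0133
    al=7e-3; k=(.046-h)/.866; sc=-.0133-k*.5   # contact on the face at height h
    r0=np.array([sc-piv,h])
    for th in list(range(step,th_end+1,step)):
        t=np.radians(th); q=np.array([r0[0]*np.cos(t)+r0[1]*np.sin(t), -r0[0]*np.sin(t)+r0[1]*np.cos(t)])
        dd=q-r0
        robot.movel(P(s+dd[0],h+dd[1]),feed=.04)
        o=robot.observe();f=o['wrist_force'];print(th,(o['tcp_pos'][:2]-np.array(c))@n.T.round(4),o['tcp_pos'][2].round(4),"fn",(f[:2]@n).round(2),"fz",f[2].round(2))
E
python3 - <<'E'
from rig import robot
from roll import *
c,yaw=[.5073,-.190],-36.4
s=approach(robot,c,yaw);print("contact s",s,robot.observe()['clock'],robot.observe()['tcp_pos'])
p,d=robot.snapshot("scene");cv2.imwrite("pics/s5.png",cv2.resize(p[150:300,140:340],(800,600),interpolation=cv2.INTER_CUBIC))
E
```

```text
-0.035 0.56 -0.13
-0.0335 0.83 0.56
-0.032 1.01 -0.14
-0.0305 -0.03 -0.14
-0.029 0.01 -0.49
-0.0275 -1.99 0.53
-0.026 -4.93 5.51
contact s -0.02599999999999998 21.8667 [ 0.4912237  -0.21197585  0.0443278 ]
```

View pics/s5.png

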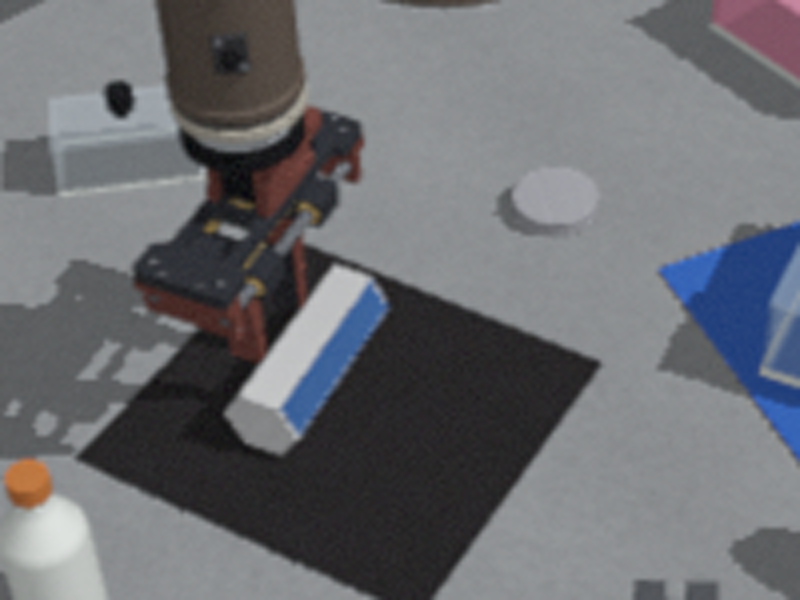

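The fingers touch the near upper face at the predicted spot (crop around (270,330)), and the bar hasn't moved. Starting the arc push.

```bash
python3 - <<'E'
from rig import robot
from roll import *
c,yaw=[.5073,-.190],-36.4
arc(robot,c,yaw,-.0262,.040,36)
p,d=robot.snapshot("scene");cv2.imwrite("pics/s6.png",cv2.resize(p[150:300,140:340],(800,600),interpolation=cv2.INTER_CUBIC))
E
```

```text
4 -0.023985752442767433 0.0464 fn -4.46 fz 6.51
8 -0.020582003949875294 0.0482 fn -4.64 fz 5.76
12 -0.01691571289474543 0.0498 fn -3.48 fz 6.82
16 -0.013146399488016672 0.0511 fn -2.34 fz 7.0
20 -0.009478174855192523 0.0521 fn -2.04 fz 5.87
24 -0.006199980013949348 0.0529 fn -0.86 fz 4.17
28 -0.00329456009034416 0.0534 fn 0.57 fz 2.02
32 -8.72908081467552e-05 0.0536 fn 0.07 fz -0.52
36 0.0033341157744465806 0.0539 fn 0.07 fz -0.11
```

View pics/s6.png

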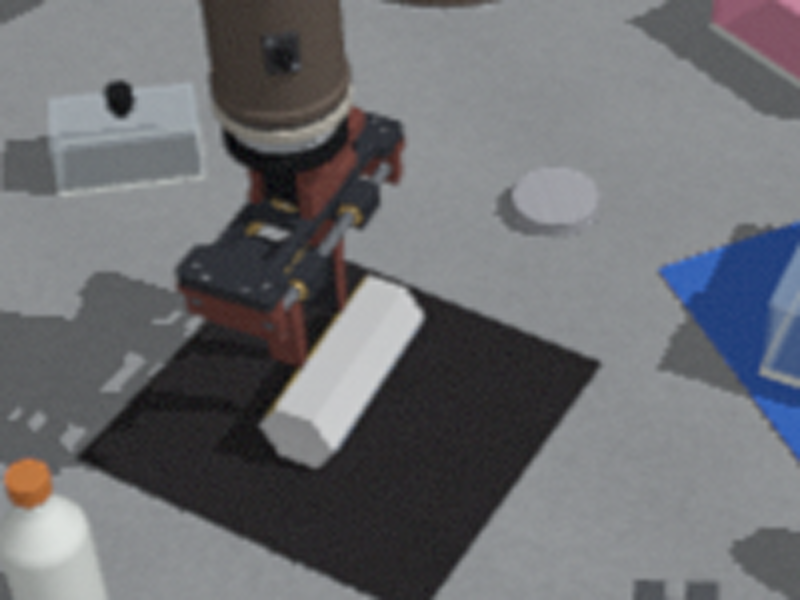

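The bar has dropped onto the intermediate face, with a bare face up and a yellow edge showing beside the finger. I'll back off upwards and measure again.

```bash
python3 - <<'E'
from rig import robot
from roll import *
c,yaw=[.5073,-.190],-36.4
n,r,P=setup(c,yaw)
robot.movel(P(.003,.12),r,feed=.2)
robot.movel(P(-.01,.19),r,feed=.25)
robot.dwell(.2)
o=robot.observe();print(o['clock'])
p,d=robot.snapshot("wrist");cv2.imwrite("pics/w7.png",p);np.savez("pics/w7.npz",p=p,d=d,pos=o['tcp_pos'],rot=o['tcp_rot'])
cv2.imwrite("pics/w7c.png",cv2.resize(p[110:230,180:380],(800,480),interpolation=cv2.INTER_CUBIC))
E
```

```text
25.35
```

View pics/w7c.png

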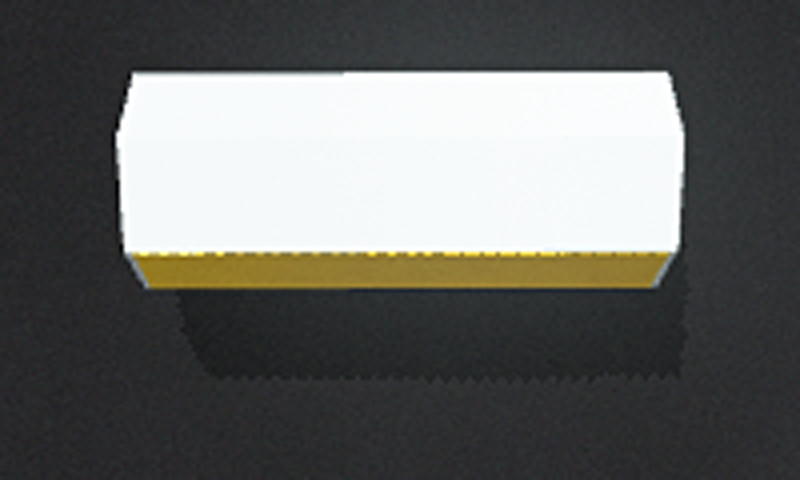

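The yellow face now slopes up on the near side. The top face corners in the crop are (117,134), (684,132), (678,252) and (124,252).

```bash
python3 - <<'E'
from rig import robot
from bar import *
q=[(180+x/4,110+y/4) for x,y in((117,134),(684,132),(678,252),(124,252))]
face(robot,"pics/w7.npz",q)
E
```

```text
[[0.4781, -0.119], [0.583, -0.1958], [0.5667, -0.2183], [0.4619, -0.141]] L 0.1302 W 0.0276 yaw -36.3 c [ 0.5224 -0.1686]
```

The measured centre matches the expected 27 mm shift. Now the second roll.

```bash
python3 - <<'E'
from rig import robot
from roll import *
c,yaw=[.5227,-.1686],-36.4
n,r,P=setup(c,yaw)
robot.movel(P(-.047,.19),r,feed=.25)
s=approach(robot,c,yaw);print("contact",s)
if s is not None and -.031<s<-.021:
    arc(robot,c,yaw,s,.040,36)
    o=robot.observe(); s1=(o['tcp_pos'][:2]-np.array(c))@n
    robot.movel(P(s1,.12),r,feed=.2); robot.movel(P(-.01,.19),r,feed=.25); robot.dwell(.2)
    o=robot.observe();print(o['clock'])
    p,d=robot.snapshot("wrist");cv2.imwrite("pics/w8.png",p);np.savez("pics/w8.npz",p=p,d=d,pos=o['tcp_pos'],rot=o['tcp_rot'])
E
```

```text
-0.035 -0.71 -0.06
-0.0335 0.26 -0.02
-0.032 0.42 -0.15
-0.0305 -0.4 1.1
-0.029 -0.01 -0.04
-0.0275 -3.47 0.86
contact -0.027499999999999983
4 -0.024684528607151406 0.0462 fn -2.71 fz 1.99
8 -0.02144589542666828 0.048 fn -2.83 fz 2.83
12 -0.01818540636764241 0.0495 fn -1.66 fz 4.22
16 -0.01485537701985132 0.0508 fn -1.62 fz 2.79
20 -0.011499241391679522 0.0519 fn -0.39 fz 2.59
24 -0.008136846413580704 0.0527 fn -1.22 fz 1.72
28 -0.0046883501266270396 0.0533 fn -0.52 fz 0.17
32 -0.0013691713493076216 0.0538 fn 0.12 fz -0.4
36 0.002017008455693048 0.054 fn -0.24 fz 0.39
33.6667
```

View pics/w8.png

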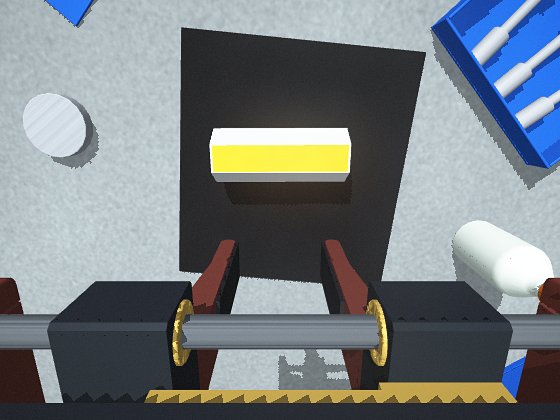

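Yellow is on top at (280,159), mid-mat. I'll retreat, then check the cover, bar and bystanders from above before handing in.

```bash
python3 - <<'E'
from rig import robot
from h import *
robot.movel([.42,-.12,.3],None,feed=.25)
robot.dwell(.5)
o=robot.observe();print(o['clock'],o['tcp_pos'])
p,d=robot.snapshot("top");ci=robot.camera_info("top")
a=np.load("pics/top0.npz")['p'];b=p
cv2.imwrite("pics/t9.png",p)
vv,uu=np.mgrid[0:420,0:560]
h=cv2.cvtColor(p,cv2.COLOR_BGR2HSV);m=(abs(h[...,0].astype(int)-28)<6)&(h[...,1]>120)&(uu>280)&(uu<390)&(vv>140)&(vv<260)
B=onplane(ci,uu[m].mean(),vv[m].mean(),.05);print(m.sum(),B)
mc=np.array([.535,-.169]);ex=np.array([-.753,.658]);ey=-np.array([.658,.753]);print("bar in mat",(B[:2]-mc)@ex,(B[:2]-mc)@ey)
k=(p.max(2)<50)&(np.hypot(uu-216,vv-202)<12);print("knob",k.sum(),uu[k].mean(),vv[k].mean(),onplane(ci,uu[k].mean(),vv[k].mean(),.105),"pad .530 .194")
s,_=robot.snapshot("scene");cv2.imwrite("pics/s9.png",s)
E
```

```text
36.4167 [ 0.41996881 -0.12002719  0.29997246]
142 [ 0.54487191 -0.14750757  0.05      ]
bar in mat 0.006708471276354738 -0.02267951433627486
knob 55 213.94545454545454 201.54545454545453 [0.52942845 0.19349712 0.105     ] pad .530 .194
```

View pics/t9.png

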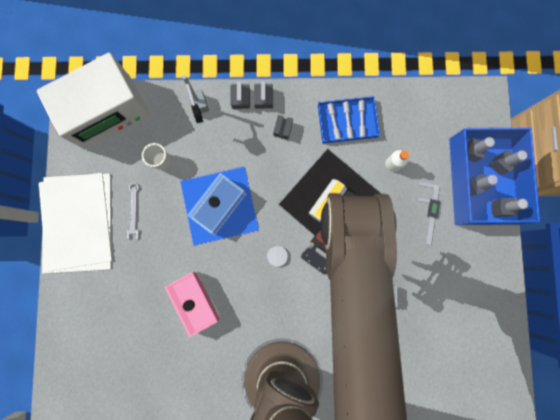

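View pics/s9.png

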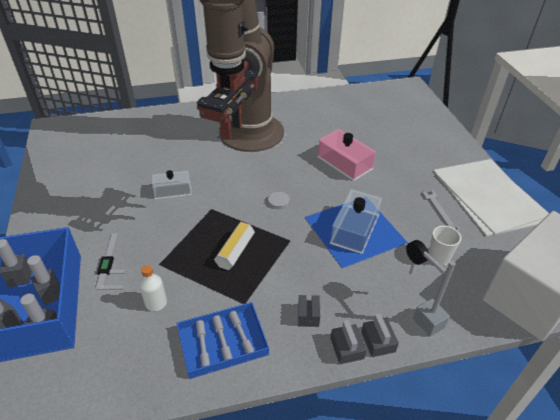

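The bar lies flat on the mat with yellow up at scene pixel (235,243). The cover stands upright, centred on the pad, at (357,220). The bystanders look the same as at the start, and the arm is clear of everything.

```bash
python3 -c "
from rig import robot
robot.hand_in(); print(robot.observe()['clock'])"
```

```text
the job is handed in; nothing more can be done
the job is handed in; nothing more can be done
```

The job is done and handed in at about 36.5 s on the robot's clock, well under the 64 s limit. No verdict was reported.

- **Cover:** I took the larger clear cover (not the pink or small clear one) by its knob, lifted it 100 mm and stood it on the blue pad. The last top view put its knob within about 2 mm of the pad's centre, and it looked upright. It met the pad with a brief push of about 12 N just before I let go.
- **Bar:** I rolled it two faces towards the blue side with an arc push, backing off after each. After the first roll it rested with yellow sloping up, and its measured centre matched the expected 27 mm shift. It finished with yellow on top, about 7 mm (mat x) and -23 mm (mat y) from the mat's centre. That last position is less exact because the arm hid part of the bar in the top view.
- **Bystanders:** compared by eye, they look the same as at the start, and the arm ended clear of everything.

No check failed or disagreed.

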